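# Clear the mounting plate and snap its cover cap on

### The job

Hold the orange scraper and wipe the three wooden chips off the round metal mounting plate onto the worktop, keeping the fingers off the chips, then set the scraper aside on the worktop away from the plate. Pick up the white cover cap and press it straight down onto the plate's stud until it clicks and sits flush on the plate, and keep pressing after the click: the job finishes with the gripper still holding the cap and pressing it down firmly. Leave the jam jar, the spice jar and the espresso cup undisturbed.

Things in the scene. Friction and masses are not known exactly. Their poses are not given: they have to be found in the camera images.
- plate: round metal mounting plate fixed to the worktop, 130 mm across, 4 mm thick; origin at the centre of its underside, z up. A dark steel snap stud stands at its centre. The chips lie on the plate's -x side; two flush screw heads mark its +x side. Its yaw varies by up to 0.5 rad either way
- stud_tip (a point): top centre of the stud, 31 mm above the worktop. Stud 20 mm thick, coned to 10 mm over the last 5 mm. Three sprung rounded steel catches stick out of it to 15 mm from its axis, centred 18 mm above the worktop; they yield inwards over 3 mm and spring back. The stud is fixed and upright, on the plate's axis
- cap: white plastic top-hat cover cap with a blue dot on top, about 80 g, standing on its flange; round, origin at the centre of the flange's underside, z up. Flange 64 mm across, 6 mm thick; crown (the part to grip) 40 mm across, from the flange up to 35 mm. Fully home, its underside lies on the plate, 4 mm above the worktop
- cap_lip (a point): on the cap's axis, 3.5 mm above its underside: centre of the inner lip (24 mm bore, 4 mm high) that snaps past the catches. The cap is hollow, 30 mm deep. Resting on the catches its underside is about 23 mm above the worktop; pressed from there the resistance rises to roughly 8 to 14 N, drops at the click (the catches even pull the cap down), and rises again on the plate
- scraper: orange scraper block with a black rubber foot, standing upright, 100 g; origin at the centre of its underside, z up. Foot 60 mm wide along its x, 22 mm thick along its y, 14 mm high; above it a grip 56 mm wide (x) and 16 mm thick (y) up to 52 mm. Wipe in the direction of its y
- chip0: loose wooden chip, a rounded block 16 x 12 x 10 mm (x, y, z), 12 g; origin at the centre of its underside, z up. At the start it lies flat on the plate, one of a row of three along the plate's y, about 31 mm to the -x side of the stud axis (the light one at the -y end)
- chip1: loose wooden chip, a rounded block 16 x 12 x 10 mm (x, y, z), 12 g; origin at the centre of its underside, z up. At the start it lies flat on the plate, one of a row of three along the plate's y, about 31 mm to the -x side of the stud axis (the darker one in the middle)
- chip2: loose wooden chip, a rounded block 16 x 12 x 10 mm (x, y, z), 12 g; origin at the centre of its underside, z up. At the start it lies flat on the plate, one of a row of three along the plate's y, about 31 mm to the -x side of the stud axis (the light one at the +y end)
- jam_jar: bystander: jam jar with a pale lid, 72 mm across, 102 mm high, behind the work; origin at the centre of its underside
- spice_jar: bystander: spice jar with a red cap, 42 mm across, 101 mm high, behind the work; origin at the centre of its underside
- espresso_cup: bystander: small white cup with a handle, 63 x 87 x 52 mm, behind the work; origin under its centre
There are look-alikes about, which are no part of the job. Of the things that look like the scraper, take the one that is farthest from the robot's base at the start. What is shaped like the plate but blue is not meant.

How it is judged (in metres and radians):
On the way, in this order (a step that is already met when the one before it is completed fails the run):
1. the three chips are off the plate while the gripper holds the scraper (horizontal distance between each of chip0, chip1, chip2 and plate above 0.069 m and contact force between the fingers and scraper above 1 N), for 0.1 s.
2. the scraper has been set aside on the worktop and the cap is lifted in the gripper (horizontal distance between scraper and plate above 0.09 m and height (world z) of scraper below 0.03 m and contact force between the fingers and scraper below 0.2 N and height (world z) of cap above 0.03 m and contact force between the fingers and cap above 1 N), for 0.1 s.
3. the cap has snapped past the catches and is being pressed onto the plate (z of cap in the frame of plate between 0 and 0.0055 m and horizontal distance between cap and plate below 0.004 m and angle between cap's own z axis and vertical below 0.08 rad and z of the grasp point in the frame of cap below 0.05 m and contact force between the fingers and cap above 3 N and contact force between cap and plate above 4 N), for 0.3 s.
At the end, for the whole second after the job is handed in: Cap home on the plate (within 1.5 mm in height, 4 mm sideways, tilt under 0.08 rad), gripped round the crown (TCP under 50 mm above its underside), bearing down with over 4 N; chips over 69 mm from the stud axis; scraper released on the worktop, over 90 mm from the axis, below 30 mm (all of step 3 and horizontal distance between each of chip0, chip1, chip2 and plate above 0.069 m and horizontal distance between scraper and plate above 0.09 m and height (world z) of scraper below 0.03 m and contact force between the fingers and scraper below 0.2 N); the arm keeps its last pose, push and grip.
It fails at once if the fingers touch a chip (contact force between the fingers and chip0 above 0.5 N or contact force between the fingers and chip1 above 0.5 N or contact force between the fingers and chip2 above 0.5 N).
It fails at once if the jam jar is disturbed (moved over 20 mm or tipped) (distance of jam_jar from where it was at the start of the episode above 0.02 m or angle between jam_jar's own z axis and vertical above 0.3 rad).
It fails at once if the spice jar is disturbed (moved over 20 mm or tipped) (distance of spice_jar from where it was at the start of the episode above 0.02 m or angle between spice_jar's own z axis and vertical above 0.3 rad).
It fails at once if the espresso cup is disturbed (moved over 20 mm or tipped) (distance of espresso_cup from where it was at the start of the episode above 0.02 m or angle between espresso_cup's own z axis and vertical above 0.3 rad).
It also fails if it takes over 72 s, if anything falls off the work surface, if the arm or the gripper's body presses on something with over 40 N, if the wrist force passes 120 N, or if a joint passes its speed limit or range.

### The arm

A 6-joint arm with a two-finger parallel gripper is mounted at the origin on a cart in front of the work surface, level with it; the furniture and walls round the work are solid. World frame = base frame: x ahead of the robot, y to its left, z up, the work surface at z = 0. Lengths are in m, angles in degrees, forces in N, time in s.
With the tool pointing down it reaches from about 0.375 to 0.975 m from the base axis. Payload 3.8 kg.
Tool frame: the origin (TCP) lies between the finger pads, 19 mm behind the fingertips; this is the grasp point; z points along the fingers, y is the line along which they close (so a half turn about z gives the same grasp; the last joint's range is limited). The gripper opens to 88 mm and grips with 3 to 60 N. Pads are 18 mm wide; open, the fingers measure 123 mm over their backs; the gripper's body (75 mm by 187 mm) begins 45 mm behind the grasp point.
Start: joints at [67.5, 15.12, 91.902, -0, 72.978, -2.114], TCP at [0.235, 0.633, 0.257] pointing down, gripper open.
Joint ranges: [-150.88, 150.88], [-54.13, 125.18], [17.81, 147.31], [-75.09, 255.09], [0, 152.58], [-146.25, 146.25]. Speed limits (degrees/s): [147.25, 147.25, 180, 180, 180, 180].

### API

Orientations are given as [roll, pitch, yaw] about the fixed x, y, z axes, in that order (R = Rz(yaw) Ry(pitch) Rx(roll)).
In Python, from cell import readout, cams, workorder gives the robot as it stands.
- The arm moves only by the shell command python3 -m creep 'ROWS'. ROWS is text: rows parted by semicolons, each of 7 numbers parted by spaces: the shift along the world's x, y, z in mm, then the turn, a rotation vector about the world's x, y, z in degrees, then the finger opening in mm, from 0 to 88.1. In form: dx dy dz rx ry rz jaw; .... A call has exactly 10 rows; each row shifts and turns the commanded pose from where the row before left it; what a row does not reach is not made up. A row lasts 1/8 s, in which the tool goes at most 62.5 mm and 10.7 degrees, less where a joint would pass 70% of its speed; a pose out of reach is approached as far as the arm can. A call with a gripper value outside its range is refused whole. The fingers move at their own pace and stop on an object; the grip force is fixed at half the most. Time passes only in rows, so rows that do not move let the fingers close, or fill a call up. It gives the time, the measured TCP pose, the force, the opening and the grip force at its end, in the units of the state.
- readout.read_state(): the state, without advancing time (a new reading comes with each control period).
- cams.read_camera(name): name is "scene" or "top" or "wrist"; returns a dict with "image" (480x640x3 uint8, red, green, blue), "range_z" (480x640 float32, m along the optical axis (not along the pixel's ray), 0 where there is no reading), "vertical_fov" (degrees; the focal length in pixels is half the picture's height over the tangent of half this angle, whatever the lens; pixels are square), "cx", "cy" (the principal point, pixels), "D" ([k1, k2, p1, p2, k3] as OpenCV has them; the pictures are not rectified), "R" (3x3) and "t" (3): a world point X has camera coordinates R X + t. Camera axes: x right, y down, z forward; pixel columns grow to the right and rows downward; lengths in m; the calibration is good to about 2 mm. A picture is of the moment at which its call begins.
- workorder.finish_job(): hands the job in; it is judged then, once.
Trained networks look in a picture, given as the dict that the camera call returned (one of the last four; its "shot" number tells which), for a name from the list of things; names that differ only in an ending like _2 or _b are one class to them, and where a whole thing is asked for, a point or a joint stands for the part that bears it (a point fixed in the world has none). Each returns a list of dicts, best first, with "confidence" (0 to 1); they miss things now and then, are a little off and sometimes report something else, mostly with a low value. They report only what shows in the picture. A call takes as long as a camera call. They do not tell look-alikes from the thing itself.
- cams.regions_of(picture, query): "region" (480x640 bool, what is visible of it) and "point" ([row, column] in pixels, amid what is visible of it).
The state is a dict: "t": time; "q": joint angles; "dq": joint speeds; "effort": joint torques, N m; "position": TCP position; "ee_rot": TCP orientation; "wrist_force": force on the tool from outside, world axes, zero at the start; "moment": the same for the moment, N m; "width": finger opening in m; "gripper_force": force on a finger pad.
Only numpy, scipy, OpenCV 4.12 (cv2) and the standard library are available. Lean on these libraries where they do the work, as an engineer would, in place of code of your own. Each camera call takes 0.05 s, during which the arm holds its last target. There are 200 camera calls.

## Working session

There is one attempt and no reset: what is moved stays moved. The work goes in short steps, Python scripts to look and compute and a shell command to move; the robot and the scene stay as the last step left them, time stands still between calls to the robot, and variables do not carry over. Pictures are saved under pics/ and viewed, at most 10 in all, crops included, and the job is handed in when it is done.

```bash
mkdir -p pics
cat > h.py <<'E'
import numpy as np, cv2
from cell import readout, cams, workorder
def cam(n,save=None):
    p=cams.read_camera(n)
    if save: cv2.imwrite('pics/'+save,cv2.cvtColor(p['image'],cv2.COLOR_RGB2BGR))
    return p
def K(p):
    f=240/np.tan(np.radians(p['vertical_fov'])/2)
    return np.array([[f,0,p['cx']],[0,f,p['cy']],[0,0,1.]])
def world(p,rc,z=None):
    """pixels [row,col] -> world, by range or on the plane z"""
    rc=np.atleast_2d(rc).astype(float)
    n=cv2.undistortPoints(rc[:,None,::-1].copy(),K(p),np.array(p['D'],float))[:,0]
    d=np.c_[n,np.ones(len(n))]
    R=np.array(p['R']);t=np.array(p['t'])
    if z is None:
        s=p['range_z'][rc[:,0].round().astype(int),rc[:,1].round().astype(int)]
        return (d*s[:,None]-t)@R
    c=-R.T@t; w=d@R
    return c+w*((z-c[2])/w[:,2])[:,None]
def cloud(p,m):
    rc=np.argwhere(m); w=world(p,rc); ok=p['range_z'][m]>0
    return w[ok],p['image'][m][ok]
E
python3 - <<'E'
from h import *
for n in ['top','scene']:
    p=cam(n,n+'0.png')
    for q in ['plate','cap','scraper','chip0','chip1','jam_jar','spice_jar','espresso_cup']:
        for r in cams.regions_of(p,q):
            w,_=cloud(p,r['region'])
            if len(w): print(n,q,round(r['confidence'],2),np.round(r['point']),len(w),np.median(w,0).round(3),np.percentile(w,2,0).round(3),np.percentile(w,98,0).round(3))
print(readout.read_state())
E
```

```text
top plate 0.81 [233. 350.] 1778 [ 0.524 -0.051  0.003] [ 0.464 -0.106 -0.005] [0.581 0.006 0.025]
top plate 0.68 [272. 264.] 2016 [0.419 0.174 0.003] [ 0.361  0.116 -0.004] [0.48  0.234 0.024]
top cap 0.56 [258. 206.] 484 [0.449 0.323 0.01 ] [ 0.423  0.299 -0.001] [0.482 0.355 0.039]
top cap 0.22 [230. 351.] 1934 [ 0.522 -0.051  0.003] [ 0.463 -0.111 -0.005] [0.584 0.006 0.025]
top scraper 0.76 [295. 437.] 319 [ 0.354 -0.261  0.043] [ 0.328 -0.285 -0.005] [ 0.385 -0.245  0.055]
top scraper 0.74 [256. 435.] 274 [ 0.457 -0.262  0.043] [ 0.432 -0.276 -0.005] [ 0.488 -0.252  0.055]
top jam_jar 0.57 [172. 198.] 859 [0.655 0.328 0.098] [0.629 0.299 0.028] [0.693 0.363 0.107]
top spice_jar 0.85 [185. 260.] 426 [0.619 0.176 0.091] [ 0.606  0.159 -0.006] [0.671 0.21  0.105]
top spice_jar 0.3 [233. 352.] 1776 [ 0.522 -0.051  0.003] [ 0.465 -0.109 -0.005] [0.579 0.006 0.025]
top espresso_cup 0.72 [190. 411.] 563 [ 0.635 -0.211  0.027] [ 0.58  -0.237 -0.   ] [ 0.66  -0.183  0.054]
scene plate 0.68 [227. 276.] 1300 [0.422 0.163 0.003] [ 0.368  0.11  -0.002] [0.483 0.223 0.025]
scene plate 0.68 [1
[... 1341 characters left out ...]
 0.427  0.293 -0.   ] [0.484 0.343 0.037]
{'t': 0.9, 'q': array([ 6.75004698e+01,  1.51156045e+01,  9.19004531e+01, -2.40496726e-03,
        7.29759835e+01, -2.11284087e+00]), 'dq': array([ 0.09106304, -0.03150205, -0.08570567,  0.17139451,  0.04347335,
        0.04097418]), 'effort': array([-4.24016143e-04, -5.02057028e+01, -3.57259047e+01,  7.28576258e-02,
        1.82475604e-02, -1.38952478e-05]), 'position': array([0.23514555, 0.63273913, 0.25748033]), 'ee_rot': array([1.79992131e+02, 2.59154655e-03, 1.59614014e+02]), 'wrist_force': array([ 1.63185285, -0.11603093, -0.21885802]), 'moment': array([-0.01810425,  0.05262891, -0.0765145 ]), 'gripper_force': 0.0, 'width': 0.08803247096256817}
```

```bash
python3 -c "
import cv2
a=cv2.imread('pics/top0.png')[150:330,180:470];b=cv2.imread('pics/scene0.png')[140:390,220:440]
cv2.imwrite('pics/t1.png',cv2.resize(a,None,fx=2.6,fy=2.6,interpolation=2));cv2.imwrite('pics/s1.png',cv2.resize(b,None,fx=2.3,fy=2.3,interpolation=2))"
```

```text
(no output)
```

View pics/t1.png

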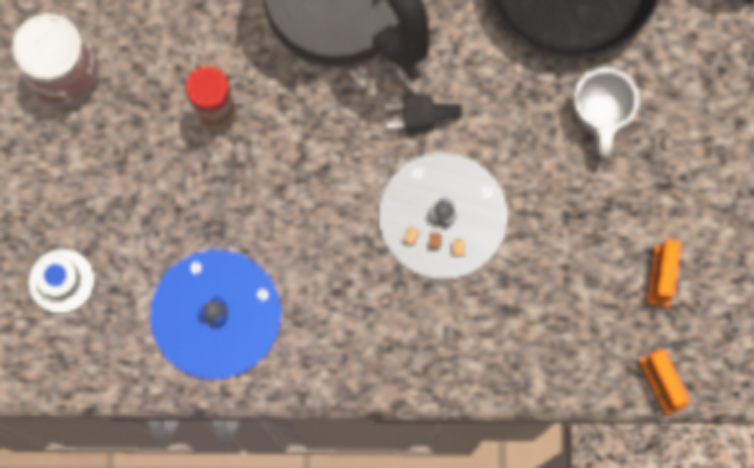

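View pics/s1.png

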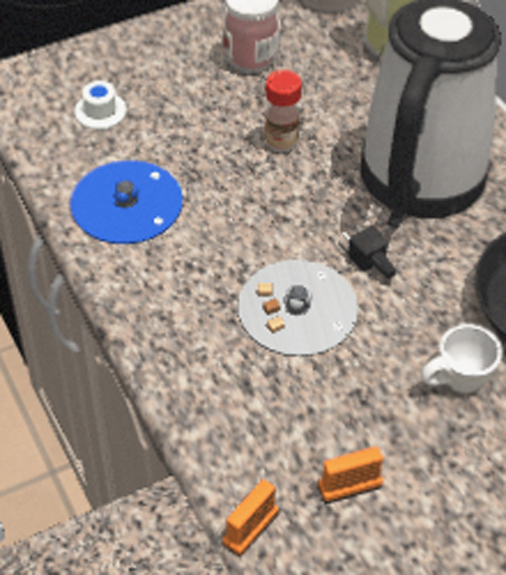

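```bash
cat > m.py <<'E'
from h import *
def circ(P):  # least-squares circle
    A=np.c_[2*P,np.ones(len(P))]; s=np.linalg.lstsq(A,(P**2).sum(1),rcond=None)[0]
    return s[:2].round(4),np.sqrt(s[2]+s[:2]@s[:2]).round(4)
def big(m,near):
    n,l,st,c=cv2.connectedComponentsWithStats(m.astype(np.uint8))
    return l==l[int(near[0]),int(near[1])] if l[int(near[0]),int(near[1])] else l==1+np.argmin(np.hypot(c[1:,1]-near[0],c[1:,0]-near[1]))
def edge(p,m,z):
    c=max(cv2.findContours(m.astype(np.uint8),0,1)[0],key=cv2.contourArea)
    h=c if len(c)<5 else cv2.convexHull(c)
    return world(p,h[:,0,::-1],z)[:,:2]
def px(p,w):
    return cv2.projectPoints(np.array([w],float),cv2.Rodrigues(np.array(p['R']))[0],np.array(p['t']),K(p),np.array(p['D'],float))[0][0,0,::-1]
E
python3 - <<'E'
from m import *
for n in ['top','scene']:
    p=cam(n); hsv=cv2.cvtColor(p['image'],cv2.COLOR_RGB2HSV).astype(int); H,S,V=hsv[...,0],hsv[...,1],hsv[...,2]
    for q,w,z in [('plate',(.524,-.055,.004),.004),('cap',(.453,.32,.0),.003)]:
        rs=cams.regions_of(p,q)
        if rs:
            r=min(rs,key=lambda r:np.hypot(*(np.array(r['point'])-px(p,w))))
            print(n,q,circ(edge(p,r['region'],z)))
    m=(H>95)&(H<130)&(S>120)&(V>70); b=px(p,(.453,.32,.035)); yy,xx=np.mgrid[:480,:640]
    rc=np.argwhere(m&(np.hypot(yy-b[0],xx-b[1])<12)); print(' dot',world(p,rc.mean(0),.035).round(4),len(rc))
    m=(H>4)&(H<20)&(S>170)
    for w0 in [(.458,-.268,.05)]:
        c=px(p,w0); mm=m&(np.hypot(yy-c[0],xx-c[1])<32); w,_=cloud(p,mm); 
        w=w[(w[:,2]>.046)&(abs(w[:,0]-.46)<.045)]; r=cv2.minAreaRect(w[:,:2].astype(np.float32)*1000); print(' scraper',r,len(w),np.linalg.svd(w[:,:2]-w[:,:2].mean(0),full_matrices=False)[2][0],w.mean(0))
    # stud top & chips
    for q in ['chip0']:
        for r in cams.regions_of(p,q): print(' chip',r['confidence'],world(p,r['point'],.014).round(4))
    m=(H<22)&(S>90)
    c=px(p,(.5,-.05,.01)); w=world(p,np.argwhere(m&(np.hypot(yy-c[0],xx-c[1])<28)),.012); 
    w=w[np.hypot(w[:,0]-.523,w[:,1]+.055)<.055]
    if len(w)>3:
        _,_,ce=cv2.kmeans(w[:,:2].astype(np.float32),3,None,(3,30,1e-5),5,2); print(' chips',ce.round(4).tolist(),len(w))
E
```

```text
top plate (array([0.4209, 0.1749]), np.float64(0.0638))
top cap (array([0.4527, 0.328 ]), np.float64(0.0312))
 dot [[0.4536 0.3281 0.035 ]] 39
 scraper ((461.20538330078125, -266.6542053222656), (16.04844856262207, 55.07484817504883), 78.33948516845703) 117 [-0.9872019   0.15947543] [ 0.46068943 -0.26616918  0.05062905]
 chips [[0.48829999566078186, -0.065700002014637], [0.49970000982284546, -0.01860000006854534], [0.49549999833106995, -0.04259999841451645]] 51
scene plate (array([ 0.4941, -0.0685]), np.float64(0.0098))
scene cap (array([0.4585, 0.3347]), np.float64(0.038))
 dot [[0.4557 0.3223 0.035 ]] 26
 scraper ((464.5514221191406, -274.5652770996094), (15.196986198425293, 53.80074691772461), 80.74790954589844) 152 [-0.98740733  0.15819847] [ 0.46410253 -0.27490232  0.05099924]
 chip 0.4 [[ 0.5081 -0.0286  0.014 ]]
 chip 0.38 [[ 0.4819 -0.0663  0.014 ]]
 chip 0.25 [[ 0.6424 -0.2084  0.014 ]]
 chips [[0.49790000915527344, -0.0494999997317791], [0.5012000203132629, -0.02669999934732914], [0.49050000309944153, -0.07349999994039536]] 72
```

```bash
python3 -m creep '15 -30 0 0 0 0 88;30 -55 0 0 0 3 88;30 -55 0 0 0 3 88;30 -55 0 0 0 3 88;30 -55 0 0 0 2 88;30 -60 0 0 0 0 88;30 -60 0 0 0 0 88;30 -60 0 0 0 0 88;20 -60 0 0 0 0 88;10 -60 0 0 0 0 88'; python3 -m creep '10 -60 0 0 0 0 88;0 -50 0 0 0 0 88;0 -30 0 0 0 0 88;0 0 0 0 0 0 88;0 0 0 0 0 0 88;0 0 0 0 0 0 88;0 0 0 0 0 0 88;0 0 0 0 0 0 88;0 0 0 0 0 0 88;0 0 0 0 0 0 88'
python3 - <<'E'
from m import *
p=cam('wrist','w1.png')
print(p['R'],p['t'],-np.array(p['R']).T@p['t'])
for q in ['plate','chip0','stud_tip']:
    for r in cams.regions_of(p,q):
        print(q,r['confidence'],np.round(r['point']),circ(edge(p,r['region'],.004)),world(p,r['point'],.012).round(4))
E
```

```text
t: 2.55
position: [0.4843, 0.0943, 0.2578]
ee_rot: [180.0, 0.1, 170.6]
wrist_force: [0.1, 0.8, -0.2]
width: 0.0881
gripper_force: 0.0
t: 3.8
position: [0.4935, -0.0437, 0.2574]
ee_rot: [-180.0, 0.0, 170.6]
wrist_force: [0.9, -0.5, -0.3]
width: 0.088
gripper_force: 0.0
[[ 1.62325196e-01  9.86737272e-01 -2.95693204e-04]
 [ 9.48054481e-01 -1.55878509e-01  2.77298739e-01]
 [ 2.73574909e-01 -4.52929055e-02 -9.60783702e-01]] [-0.03849455 -0.51315204  0.25219993] [ 0.42374915 -0.03058249  0.38459461]
plate 0.72 [ 94. 532.] (array([0.423 , 0.1713]), np.float64(0.0653)) [[0.4207 0.1707 0.012 ]]
plate 0.61 [218.  91.] (array([ 0.4678, -0.2861]), np.float64(0.0364)) [[ 0.4683 -0.2801  0.012 ]]
plate 0.56 [233. 314.] (array([ 0.5252, -0.0533]), np.float64(0.0645)) [[ 0.522  -0.0551  0.012 ]]
chip0 0.68 [205. 295.] (array([ 0.4918, -0.0694]), np.float64(0.0085)) [[ 0.4894 -0.0695  0.012 ]]
chip0 0.63 [208. 343.] (array([ 0.5033, -0.021 ]), np.float64(0.008)) [[ 0.4996 -0.0214  0.012 ]]
chip0 0.46 [206. 320.] (array([ 0.4988, -0.0451]), np.float64(0.0086)) [[ 0.4937 -0.0443  0.012 ]]
stud_tip 0.96 [ 97. 527.] (array([0.4231, 0.1713]), np.float64(0.0652)) [[0.423  0.1658 0.012 ]]
stud_tip 0.55 [231. 318.] (array([ 0.5251, -0.0532]), np.float64(0.0647)) [[ 0.5203 -0.051   0.012 ]]
```

View pics/w1.png

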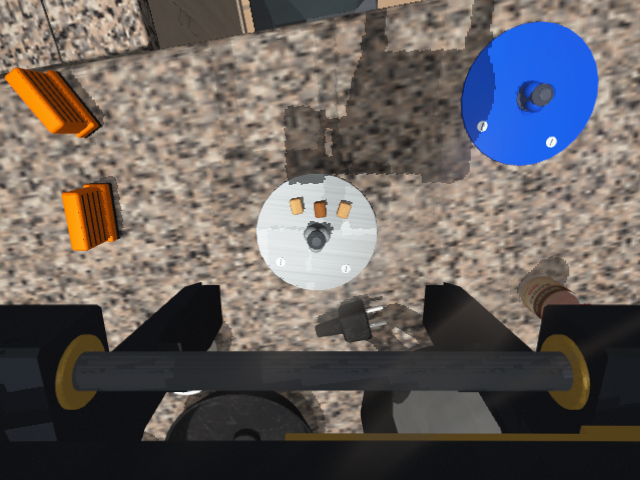

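```bash
python3 -m creep '-5 -40 0 0 0 0 88;-5 -50 -10 0 0 0 88;-5 -50 -20 0 0 0 88;-5 -50 -20 0 0 0 88;-5 -26 -10 0 0 0 88;-5 -10 0 0 0 0 88;0 0 0 0 0 0 88;0 0 0 0 0 0 88;0 0 0 0 0 0 88;0 0 0 0 0 0 88'
python3 - <<'E'
from m import *
p=cam('wrist','w2.png')
hsv=cv2.cvtColor(p['image'],cv2.COLOR_RGB2HSV).astype(int); m=(hsv[...,0]>4)&(hsv[...,0]<20)&(hsv[...,1]>170)
w,_=cloud(p,m)
print(len(w))
for s in (w[w[:,0]>.41],w[w[:,0]<.41]):
  s=s[(s[:,2]>.046)&(s[:,2]<.06)]
  if len(s): print(cv2.minAreaRect(s[:,:2].astype(np.float32)*1000),s[:,2].mean(),np.linalg.svd(s[:,:2]-s[:,:2].mean(0),full_matrices=False)[2][0])
print(readout.read_state()['position'])
E
```

```text
t: 5.25
position: [0.4639, -0.2691, 0.1978]
ee_rot: [-180.0, 0.0, 170.7]
wrist_force: [0.7, 0.7, 0.4]
width: 0.088
gripper_force: 0.0
3799
((464.0606689453125, -270.047607421875), (15.769633293151855, 55.11091232299805), 80.30906677246094) 0.051471408298333944 [ 0.98546535 -0.16987654]
((358.43341064453125, -267.4351501464844), (56.059471130371094, 16.519418716430664), 24.480539321899414) 0.05124516968465567 [0.90167762 0.43240892]
[ 0.46378173 -0.26923579  0.19771425]
```

```bash
python3 -m creep '0 -1 -20 0 0 0 88;0 0 -35 0 0 0 88;0 0 -35 0 0 0 88;0 0 -35 0 0 0 88;0 0 -23 0 0 0 88;0 0 -10 0 0 0 88;0 0 0 0 0 0 88;0 0 0 0 0 0 88;0 0 0 0 0 0 0;0 0 0 0 0 0 0'; python3 -m creep '0 0 0 0 0 0 0;0 0 0 0 0 0 0;0 0 0 0 0 0 0;0 0 0 0 0 0 0;0 0 0 0 0 0 0;0 0 0 0 0 0 0;0 0 10 0 0 0 0;0 0 20 0 0 0 0;0 0 0 0 0 0 0;0 0 0 0 0 0 0'
```

```text
t: 6.55
position: [0.464, -0.2711, 0.0403]
ee_rot: [-180.0, 0.1, 170.6]
wrist_force: [0.8, 0.4, 0.1]
width: 0.0703
gripper_force: 0.0
t: 7.8
position: [0.4633, -0.2706, 0.0693]
ee_rot: [180.0, 0.0, 170.6]
wrist_force: [-0.8, -0.7, -1.0]
width: 0.0159
gripper_force: 29.9
```

```bash
python3 -m creep '0 20 0 0 0 -1 0;0 35 0 0 0 -1 0;1 40 0 0 0 -1 0;1 40 0 0 0 -1 0;0 28 0 0 0 0 0;0 15 0 0 0 0 0;0 0 -10 0 0 0 0;0 0 -10 0 0 0 0;0 0 0 0 0 0 0;0 0 0 0 0 0 0'
python3 - <<'E'
from m import *
p=cam('wrist','w3.png')
for r in cams.regions_of(p,'chip0'): print(r['confidence'],world(p,r['point'],.012).round(4))
E
```

```text
t: 9.05
position: [0.4654, -0.0934, 0.0491]
ee_rot: [-180.0, -0.0, 166.6]
wrist_force: [1.2, 1.0, -1.0]
width: 0.0157
gripper_force: 29.9
```

View pics/w3.png

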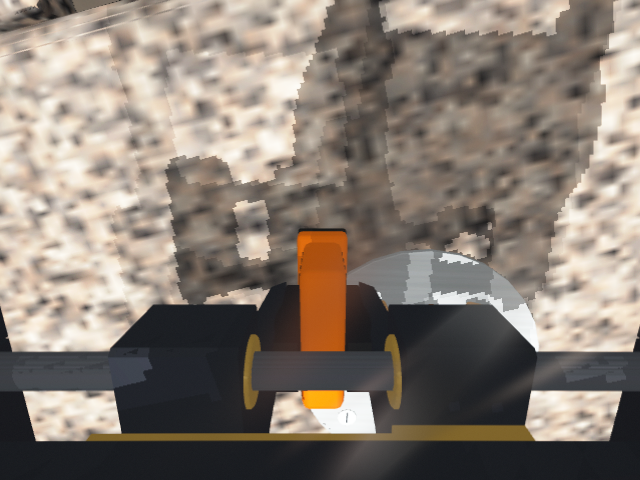

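The picture shows the scraper upright in the jaws (columns 300–347, rows 230–405), with the plate to its right (columns 350–535). The chips are hidden behind the gripper. I'll wipe now.

```bash
python3 -m creep '0 0 -3.5 0 0 0 0;0 0 0 0 0 0 0;1 4 0 0 0 0 0;2 8 0 0 0 0 0;2 8.5 0 0 0 0 0;2 8.5 0 0 0 0 0;2 8.5 0 0 0 0 0;2 8.5 0 0 0 0 0;2 8.5 0 0 0 0 0;2 8.5 0 0 0 0 0'; python3 -m creep '2 8.5 0 0 0 0 0;2 8.5 0 0 0 0 0;2 8.5 0 0 0 0 0;2 8.5 0 0 0 0 0;2 5 0 0 0 0 0;1 3 0 0 0 0 0;0 0 0 0 0 0 0;0 0 0 0 0 0 0;0 0 0 0 0 0 0;0 0 0 0 0 0 0';  python3 - <<'E'
from m import *
for n in ['top','scene']:
  p=cam(n,n+'2.png'); 
  for r in cams.regions_of(p,'chip0'): print(n,r['confidence'],np.round(r['point']),world(p,r['point'],.008).round(4))
a=[cv2.imread(f'pics/{n}2.png') for n in ['top','scene']]
cv2.imwrite('pics/c2.png',np.hstack([cv2.resize(a[0][190:290,280:400],(400,333)),cv2.resize(a[1][210:310,270:390],(400,333))]))
E
```

```text
t: 10.4
position: [0.4806, -0.0292, 0.0459]
ee_rot: [-180.0, -0.0, 166.6]
wrist_force: [-0.5, -0.5, -0.7]
width: 0.0155
gripper_force: 29.9
t: 11.65
position: [0.4914, 0.0121, 0.0459]
ee_rot: [-180.0, 0.0, 166.6]
wrist_force: [0.3, -0.2, -1.7]
width: 0.016
gripper_force: 29.9
```

View pics/c2.png

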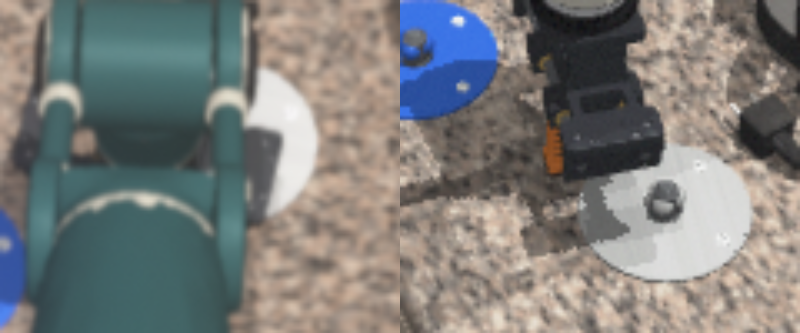

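```bash
python3 -m creep '0 0 15 0 0 0 0;0 0 25 0 0 0 0;0 -30 10 0 0 0 0;0 -50 0 0 0 0 0;0 -60 0 0 0 0 0;0 -60 0 0 0 0 0;0 -40 0 0 0 0 0;-5 -20 0 0 0 0 0;0 0 0 0 0 0 0;0 0 0 0 0 0 0';  python3 - <<'E'
from m import *
for n in ['top','scene','wrist']:
  p=cam(n,n+'3.png'); 
  for r in cams.regions_of(p,'chip0'): print(n,r['confidence'],np.round(r['point']),world(p,r['point'],.008).round(4))
a=[cv2.imread(f'pics/{n}3.png') for n in ['top','scene']]
cv2.imwrite('pics/c3.png',np.hstack([cv2.resize(a[0][190:290,280:400],(400,333)),cv2.resize(a[1][210:310,270:390],(400,333))]))
E
```

```text
t: 13.1
position: [0.4862, -0.2464, 0.0958]
ee_rot: [180.0, -0.0, 166.6]
wrist_force: [-0.1, -0.7, -1.3]
width: 0.016
gripper_force: 29.9
```

View pics/c3.png

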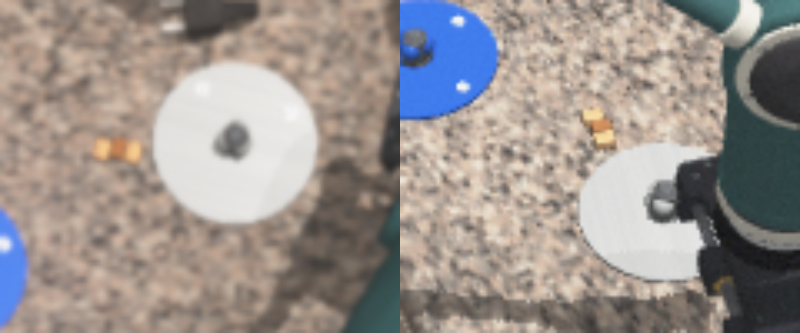

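```bash
python3 -m creep '0 0 -20 0 0 0 0;0 0 -20 0 0 0 0;0 0 -10 0 0 0 0;0 0 -5.5 0 0 0 0;0 0 0 0 0 0 0;0 0 0 0 0 0 0;0 0 0 0 0 0 60;0 0 0 0 0 0 60;0 0 0 0 0 0 60;0 0 0 0 0 0 60'; python3 -m creep '0 0 15 0 0 0 60;0 0 40 0 0 0 70;0 0 50 0 0 0 88;0 40 45 0 0 0 88;0 60 0 0 0 0 88;0 62 0 0 0 0 88;0 62 0 0 0 0 88;0 62 0 0 0 0 88;-5 62 0 0 0 0 88;-5 62 0 0 0 0 88'; python3 -m creep '-5 55 0 0 0 0 88;-5 50 0 0 0 0 88;-5 35 0 0 0 0 88;-5 20 0 0 0 0 88;0 0 0 0 0 0 88;0 0 0 0 0 0 88;0 0 0 0 0 0 88;0 0 0 0 0 0 88;0 0 0 0 0 0 88;0 0 0 0 0 0 88'
python3 - <<'E'
from m import *
p=cam('wrist','w4.png')
hsv=cv2.cvtColor(p['image'],cv2.COLOR_RGB2HSV).astype(int); H,S,V=hsv[...,0],hsv[...,1],hsv[...,2]
b=px(p,(.4545,.325,.035)); yy,xx=np.mgrid[:480,:640]
m=(H>95)&(H<130)&(S>120)&(V>70)&(np.hypot(yy-b[0],xx-b[1])<40)
print(b,m.sum(),circ(edge(p,m,.035)),world(p,np.argwhere(m).mean(0),.035))
for r in cams.regions_of(p,'cap'):
    w,_=cloud(p,r['region']); t=w[(w[:,2]>.031)&(w[:,2]<.042)]
    print(r['confidence'],np.round(r['point']),circ(edge(p,r['region'],.003)),t[:,:2].mean(0),(t.max(0)+t.min(0))/2,t[:,2].mean())
print(readout.read_state()['position'])
t=cam('top')
for r in cams.regions_of(t,'scraper'):
    w,_=cloud(t,r['region']);print(r['confidence'],np.median(w,0),w[:,2].max())
E
```

```text
t: 14.65
position: [0.4865, -0.2478, 0.0405]
ee_rot: [-180.0, 0.0, 166.6]
wrist_force: [0.3, -0.8, 0.8]
width: 0.0536
gripper_force: 0.0
t: 15.9
position: [0.4764, 0.1643, 0.1919]
ee_rot: [179.9, 0.1, 166.6]
wrist_force: [0.9, -0.3, -0.6]
width: 0.0882
gripper_force: 0.0
t: 17.15
position: [0.4566, 0.322, 0.1904]
ee_rot: [-180.0, 0.0, 166.6]
wrist_force: [-0.1, 0.8, -0.7]
width: 0.088
gripper_force: 0.0
[223.36281793 323.28779461] 671 (array([0.4549, 0.3262]), np.float64(0.0116)) [[0.45472326 0.32624989 0.035     ]]
0.94 [212. 324.] (array([0.4548, 0.3262]), np.float64(0.0318)) [0.45409854 0.32671617] [0.45485179 0.32649959 0.03418581] 0.03486771524385973
[0.45648491 0.32216844 0.1903791 ]
0.83 [ 0.35561527 -0.26053359  0.04654663] 0.059641360106627475
0.74 [ 0.48246556 -0.23959741  0.0479601 ] 0.05932147373874238
```

View pics/w4.png

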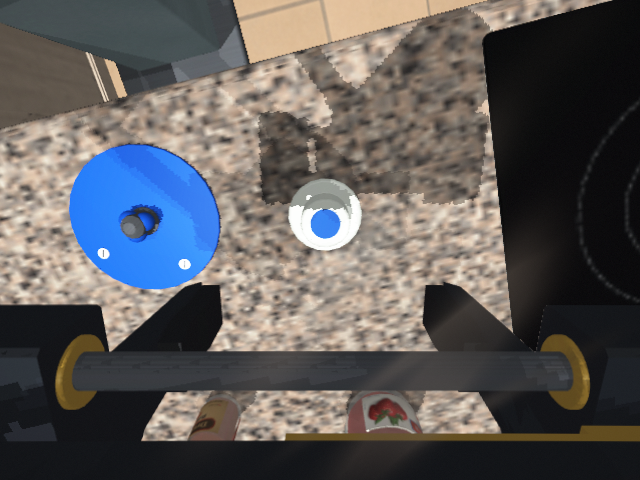

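```bash
python3 -m creep '-1.5 2 -25 0 0 0 88;0 2 -40 0 0 0 88;0 0 -40 0 0 0 88;0 0 -35 0 0 0 88;0 0 -15 0 0 0 88;0 0 -7 0 0 0 88;0 0 0 0 0 0 88;0 0 0 0 0 0 20;0 0 0 0 0 0 20;0 0 0 0 0 0 20'; python3 -m creep '0 0 0 0 0 0 20;0 0 0 0 0 0 20;0 0 0 0 0 0 20;0 0 0 0 0 0 20;0 0 5 0 0 0 20;0 0 20 0 0 0 20;0 0 30 0 0 0 20;0 0 20 0 0 0 20;0 0 0 0 0 0 20;0 0 0 0 0 0 20'
```

```text
t: 18.6
position: [0.4554, 0.3265, 0.0291]
ee_rot: [179.9, 0.0, 166.6]
wrist_force: [-0.2, 0.3, -0.3]
width: 0.0599
gripper_force: 0.0
t: 19.85
position: [0.4544, 0.3259, 0.1026]
ee_rot: [-180.0, -0.0, 166.6]
wrist_force: [-0.1, -0.5, -1.6]
width: 0.0399
gripper_force: 30.0
```

```bash
python3 -m creep '0 -20 0 0 0 0 20;5 -35 0 0 0 0 20;10 -45 0 0 0 0 20;10 -50 0 0 0 0 20;10 -50 0 0 0 0 20;10 -50 0 0 0 0 20;10 -50 0 0 0 0 20;10 -45 0 0 0 0 20;5 -25 0 0 0 0 20;0 -9.5 0 0 0 0 20'; python3 -m creep '0 0 0 0 0 0 20;0 0 0 0 0 0 20;0 0 -15 0 0 0 20;0 0 -10 0 0 0 20;0 0 -5 0 0 0 20;0 0 0 0 0 0 20;0 0 0 0 0 0 20;0 0 0 0 0 0 20;0 0 0 0 0 0 20;0 0 0 0 0 0 20'
python3 - <<'E'
from m import *
for i in range(4):
    s=readout.read_state(); print(s['position'].round(4),s['wrist_force'].round(1)); 
    p=cam('scene' if i<3 else 'wrist','%d5.png'%i)
a=cv2.imread('pics/05.png')[210:310,290:420]; b=cv2.imread('pics/35.png')
cv2.imwrite('pics/c5.png',np.hstack([cv2.resize(a,(432,333),interpolation=2),cv2.resize(b,(368,333)[0:2])]))
E
```

```text
t: 21.1
position: [0.5238, -0.0553, 0.1024]
ee_rot: [-180.0, -0.1, 166.5]
wrist_force: [-0.1, 0.9, -0.4]
width: 0.0396
gripper_force: 30.0
t: 22.35
position: [0.5251, -0.0533, 0.0736]
ee_rot: [180.0, 0.0, 166.6]
wrist_force: [-0.0, -0.3, -1.2]
width: 0.0395
gripper_force: 30.0
[ 0.5251 -0.0533  0.0736] [-0.  -0.3 -1.2]
[ 0.5251 -0.0533  0.0736] [-0.4 -0.1 -1. ]
[ 0.525  -0.0533  0.0735] [ 0.3  0.5 -0.8]
[ 0.525  -0.0533  0.0735] [-0.2  0.4 -1.1]
```

View pics/c5.png

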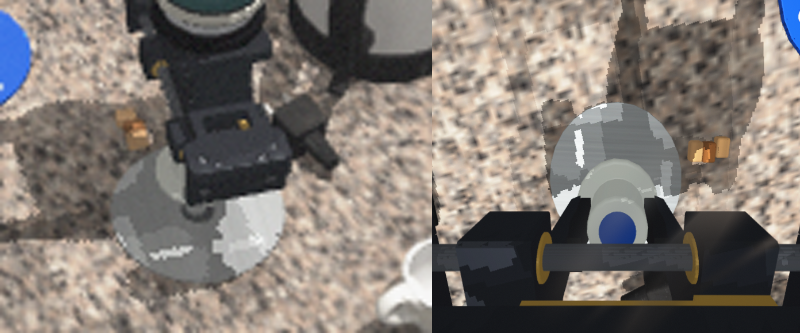

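```bash
python3 - <<'E'
from m import *
p=cam('wrist'); hsv=cv2.cvtColor(p['image'],cv2.COLOR_RGB2HSV).astype(int); H,S,V=hsv[...,0],hsv[...,1],hsv[...,2]
b=px(p,(.525,-.0533,.0805)); yy,xx=np.mgrid[:480,:640]
m=(H>95)&(H<130)&(S>100)&(V>50)&(np.hypot(yy-b[0],xx-b[1])<60)
print(b,m.sum(),world(p,np.argwhere(m).mean(0),.0805).round(4))
E
python3 -m creep '0 0 -6 0 0 0 20;0 0 -6 0 0 0 20;0 0 -4 0 0 0 20;0 0 -3 0 0 0 20;0 0 -2 0 0 0 20;0 0 0 0 0 0 20;0 0 0 0 0 0 20;0 0 0 0 0 0 20;0 0 0 0 0 0 20;0 0 0 0 0 0 20'
```

```text
[334.83212508 317.79166752] 2522 [[ 0.5235 -0.0513  0.0805]]
t: 23.85
position: [0.525, -0.0532, 0.0525]
ee_rot: [180.0, 0.0, 166.6]
wrist_force: [0.3, -0.3, -0.1]
width: 0.0399
gripper_force: 30.0
```

```bash
python3 -m creep '0 0 -1 0 0 0 20;0 0 -1 0 0 0 20;0 0 -1 0 0 0 20;0 0 0 0 0 0 20;0 0 0 0 0 0 20;0 0 0 0 0 0 20;0 0 0 0 0 0 20;0 0 0 0 0 0 20;0 0 0 0 0 0 20;0 0 0 0 0 0 20'
```

```text
t: 25.1
position: [0.5255, -0.0541, 0.0503]
ee_rot: [-179.9, 0.1, 166.6]
wrist_force: [-1.1, -3.1, 4.6]
width: 0.0397
gripper_force: 30.0
```

```bash
python3 -m creep '-0.3 -1.2 0 0 0 0 20;0 0 0 0 0 0 20;0 0 0 0 0 0 20;0 0 0 0 0 0 20;0 0 0 0 0 0 20;0 0 0 0 0 0 20;0 0 0 0 0 0 20;0 0 0 0 0 0 20;0 0 0 0 0 0 20;0 0 0 0 0 0 20'
```

```text
t: 26.35
position: [0.5253, -0.0547, 0.05]
ee_rot: [-180.0, 0.1, 166.6]
wrist_force: [-1.0, -2.1, 5.8]
width: 0.0398
gripper_force: 30.0
```

```bash
python3 -m creep '-0.6 -1.2 0 0 0 0 20;0 0 0 0 0 0 20;0 0 0 0 0 0 20;0 0 0 0 0 0 20;0 0 -1 0 0 0 20;0 0 -1 0 0 0 20;0 0 0 0 0 0 20;0 0 0 0 0 0 20;0 0 0 0 0 0 20;0 0 0 0 0 0 20'
```

```text
t: 27.6
position: [0.5257, -0.0555, 0.0491]
ee_rot: [179.9, 0.2, 166.6]
wrist_force: [-1.6, 0.4, 11.9]
width: 0.0396
gripper_force: 30.0
```

```bash
python3 -m creep '0 0 -1.5 0 0 0 20;0 0 -1.5 0 0 0 20;0 0 -1.5 0 0 0 20;0 0 -1.5 0 0 0 20;0 0 -1.5 0 0 0 20;0 0 -1.5 0 0 0 20;0 0 0 0 0 0 20;0 0 0 0 0 0 20;0 0 0 0 0 0 20;0 0 0 0 0 0 20'
```

```text
t: 28.85
position: [0.5232, -0.055, 0.0367]
ee_rot: [180.0, -0.1, 166.6]
wrist_force: [5.3, 1.7, -11.5]
width: 0.0397
gripper_force: 30.0
```

```bash
python3 -m creep '0.4 0.2 -1 0 0 0 20;0.4 0.2 -1 0 0 0 20;0 0 -1 0 0 0 20;0 0 -1 0 0 0 20;0 0 -1 0 0 0 20;0 0 -1 0 0 0 20;0 0 -1 0 0 0 20;0 0 -1 0 0 0 20;0 0 0 0 0 0 20;0 0 0 0 0 0 20'
```

```text
t: 30.1
position: [0.5248, -0.0553, 0.0324]
ee_rot: [-180.0, -0.0, 166.6]
wrist_force: [-6.7, 1.3, 15.8]
width: 0.0398
gripper_force: 30.0
```

```bash
python3 -m creep '-0.5 0 -0.6 0 0 0 20;0 0 0 0 0 0 20;0 0 0 0 0 0 20;0 0 0 0 0 0 20;0 0 0 0 0 0 20;0 0 0 0 0 0 20;0 0 0 0 0 0 20;0 0 0 0 0 0 20;0 0 0 0 0 0 20;0 0 0 0 0 0 20'
python3 - <<'E'
from m import *
p=cam('wrist','w6.png'); q=cam('scene','s6.png')
a=cv2.imread('pics/s6.png')[200:380,290:440]; b=cv2.imread('pics/w6.png')
cv2.imwrite('pics/c6.png',np.hstack([cv2.resize(a,(380,456),interpolation=2),cv2.resize(b,(420,456))]))
E
```

```text
t: 31.35
position: [0.5248, -0.0553, 0.0324]
ee_rot: [-180.0, 0.0, 166.6]
wrist_force: [-7.3, 0.3, 18.5]
width: 0.0396
gripper_force: 30.0
```

View pics/c6.png

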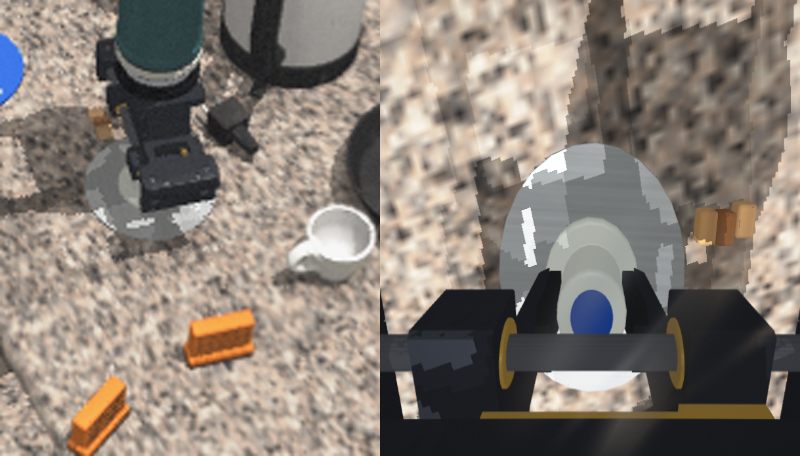

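The picture shows the cap's flange flat on the plate, centred round (590, 300) and held by its crown. All three chips are off the plate at (700–755, 225), and the scraper stands upright at (220, 340), clear of the plate. The arm is pressing with about 18 N, so I'm handing the job in.

```bash
python3 -c "
from cell import workorder
print(workorder.finish_job())"
```

```text
the job is handed in; nothing more can be done
None
```

I handed in the job with the cap clicked home on the plate and the gripper still pressing it down at about 18 N; the chips are off the plate, the scraper is set aside, and nothing touched the jars or cup, but the hand-in returned no verdict.

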